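# Load an engine mount into its assembly nest

## Robot

A 6-joint arm with a two-finger parallel gripper is mounted at the origin on the work surface. World frame = base frame: x ahead of the robot, y to its left, z up, the work surface at z = 0. Lengths are in m, angles in rad, forces in N, time in s.
With the tool pointing down it reaches from about 0.35 to 0.85 m from the base axis. Payload 8.1 kg.
Tool frame: the origin (TCP) lies at the very end of the fingers, on their centre line; the grasp point (between the pads) lies 19 mm behind it; z points along the fingers, y is the line along which they close (so a half turn about z gives the same grasp; the last joint's range is limited). The gripper opens to 93 mm and grips with 3 to 60 N. Pads are 15 mm wide; open, the fingers measure 128 mm over their backs; the gripper's body (75 mm by 188 mm) begins 65 mm behind the grasp point.
Start: joints at [-1.248, 0.13, 1.488, -0, 1.523, -0.085], TCP at [0.238, -0.551, 0.219] pointing down, gripper open.
Joint ranges: [-2.96, 2.96], [-0.89, 2.26], [0.02, 2.5], [-1.34, 4.48], [0, 2.73], [-2.66, 2.66]. Speed limits (rad/s): [2.39, 2.39, 2.79, 3.14, 3.14, 3.14].

## Interface

Orientations are given as a rotation vector (axis times angle).
In Python, from plant import robot gives the robot as it stands. The module is installed in compiled form; this text tells all that it offers.
- The arm moves only by the tool play_rows, never from a script. Its argument "increments" is text: rows parted by semicolons, each of 5 numbers parted by spaces: the shift along the tool's x, y, z in mm, then the turn about the tool's z in degrees, then the closure, from -1 (fully open) to 1 (shut). In form: dx dy dz yaw claw; .... A call has 1 to 20 rows; each row is the pose to reach, as a shift and turn from the pose commanded when the call began, along the tool's axes at that moment; what a row does not reach only later rows make up. A row lasts 1/10 s, in which the tool goes at most 50 mm and 8.59 degrees, less where a joint would pass 70% of its speed; a pose out of reach is approached as far as the arm can. A call with a gripper value outside its range is refused whole. The fingers move at their own pace and stop on an object; "force" is the grip in N (left out, the last holds). Time passes only in rows, so rows that repeat a pose let the fingers close. It gives the time, the measured TCP pose, the force, the opening and the grip force at its end, in the units of the state.
- robot.read_state(): the state, without advancing time (a new reading comes with each control period).
- robot.read_camera(name): name is "scene" or "top"; returns the picture (384x512x3 uint8, blue, green, red); there is no depth.
- robot.calibration(name): a dict with "vertical_fov" (degrees; the focal length in pixels is half the picture's height over the tangent of half this angle, whatever the lens; pixels are square), "cx", "cy" (the principal point, pixels), "D" ([k1, k2, p1, p2, k3] as OpenCV has them; the pictures are not rectified), "rvec" (rotation vector, rad) and "tvec" (3), from world to camera coordinates, as OpenCV has them. Camera axes: x right, y down, z forward; pixel columns grow to the right and rows downward; lengths in m; the calibration is good to about 2 mm. A picture is of the moment at which its call begins. calibration takes no time and is no camera call.
- robot.close_job(): hands the job in; it is judged then, once.
Trained networks look in the newest picture that a camera, given by its name, has taken for a name from the list of things; names that differ only in an ending like _2 or _b are one class to them, and where a whole thing is asked for, a point or a joint stands for the part that bears it (a point fixed in the world has none). Each returns a list of dicts, best first, with "conf" (0 to 1); they miss things now and then, are a little off and sometimes report something else, mostly with a low value. They report only what shows in the picture. A call takes as long as a camera call. They do not tell look-alikes from the thing itself.
- robot.recognise(camera, query): "centre" ([x, y, z] in m, in world coordinates, good to about 4 mm: the middle of the surface that is visible of it).
- robot.regions_of(camera, query): "pixels" (384x512 bool, what is visible of it).
- robot.landmark_of(camera, query): "centre" ([x, y, z] in m, in world coordinates, good to about 4 mm: a listed point, or the origin of a listed thing).
The state is a dict: "t": time; "q": joint angles; "dq": joint speeds; "joint_torque": joint torques, N m; "tool_pos": TCP position; "orientation": TCP orientation; "force": force on the tool from outside, world axes, zero at the start; "wrist_torque": the same for the moment, N m; "opening": finger opening in m; "gripper_force": force on a finger pad.
Only numpy, scipy, OpenCV 4.12 (cv2) and the standard library are available. Lean on these libraries where they do the work, as an engineer would, in place of code of your own. Each camera call takes 0.05 s, during which the arm holds its last target. There are 200 camera calls.

## Task

Stack the engine mount squarely in the pocket of the assembly nest. First slide the heavy mount body in through the open front until it is home against the rear posts, then slide the square spacer plate off its side deck so it drops flat onto the body, and last slide the round top disc off the other deck so it lies flat on the spacer. Leave the bottle, tin and wrench where they are, and let go of everything.

Things in the scene. Friction and masses are not known exactly. Their poses are not given: they have to be found in the camera images.
- nest: Fixed assembly nest: grey steel pocket open to the front, a plywood loading deck on each side. Origin: bench level under the pocket's centre; +x points from the open front into the pocket, y along the decks, z up. Pocket 105 x 105 mm, floor 10 mm above the bench. Behind it two posts 85 mm high. All coordinates below are mm in this frame.
- pocket (a point): Centre of the pocket's floor, z = 10. Home of the mount body's origin.
- mouth (a point): Middle of the pocket's front edge, x = -52, z = 10. Before it a 145 mm wide apron, top z = 10, runs to x = -242; guides 45 mm high at x = -70 to -116 funnel from 125 to 105 mm wide. Two upper tabs (x -52 to -70, z 64 to 85, 65 mm gap between) keep spacer and disc in; the body passes below them, a pusher between them.
- deck_left (a point): Middle of the +y deck's edge at the pocket: y = 52, z = 85 (deck top). The deck runs to y = 227, between fences 8 mm high and 121 mm apart that narrow to 105 mm over the last 50 mm to the pocket.
- deck_right (a point): The same on the -y side: y = -52, z = 85; the deck runs to y = -227.
- mount_body: Dark cast part like a spool, with a 100 x 100 mm square flange 12 mm thick at bottom and top and a round 76 mm waist between, 50 mm high, about 0.75 kg. Origin: centre of its underside; x, y along its sides. Starts on the apron in front of the pocket. Home: origin on point pocket, top 60 mm above the bench.
- spacer: Aluminium square plate 100 x 100 x 12 mm with a 50 mm round hole through its middle. Origin: centre of its underside (in the hole); x, y along its sides. Starts flat on one of the decks, which one varies. Home: flat on the body, underside 60 mm above the bench.
- top_disc: Steel round disc 100 mm in diameter and 10 mm thick with a round boss 30 mm in diameter standing 15 mm higher in its middle. Origin: centre of its underside. Starts flat on the other deck. Home: flat on the spacer, underside 72 mm above the bench.
- oil_bottle: Bystander: black oil bottle, 80 mm in diameter, 190 mm high. Origin: centre of its underside.
- grease_tin: Bystander: plain steel tin, 90 mm in diameter, 90 mm high. Origin: centre of its underside.
- wrench: Bystander: wrench 200 mm long lying on the bench along its x.
Things that resemble listed ones, but are neither listed nor needed, are in the scene too. Of the things like the mount_body, leave any that is turquoise; of the rest the smaller one is meant. Of the things shaped like the top_disc, the steel one is meant.

How it is judged:
On the way, in this order (a step that is already met when the one before it is completed fails the run):
1. the mount body stands home and square in the pocket, spacer and disc still on their decks (horizontal distance between mount_body and pocket below 0.007 m and z of mount_body in the frame of nest between 0.007 and 0.013 m and angle between mount_body's own z axis and vertical below 0.05 rad and (angle between the x axis of mount_body and the x axis of nest, either way round below 0.08 rad or angle between the x axis of mount_body and the y axis of nest, either way round below 0.08 rad) and z of each of spacer, top_disc in the frame of nest above 0.08 m), for 0.2 s.
2. the spacer lies flat and square on the body in the pocket, the disc not yet in the pocket (horizontal distance between each of mount_body, spacer and pocket below 0.007 m and z of mount_body in the frame of nest between 0.007 and 0.013 m and angle between each of mount_body, spacer's own z axis and vertical below 0.05 rad and (angle between the x axis of mount_body and the x axis of nest, either way round below 0.08 rad or angle between the x axis of mount_body and the y axis of nest, either way round below 0.08 rad) and z of spacer in the frame of nest between 0.057 and 0.063 m and (angle between the x axis of spacer and the x axis of nest, either way round below 0.08 rad or angle between the x axis of spacer and the y axis of nest, either way round below 0.08 rad) and horizontal distance between top_disc and pocket above 0.05 m), for 0.2 s.
3. the top disc lies flat on the spacer in the pocket (horizontal distance between each of mount_body, spacer, top_disc and pocket below 0.007 m and z of mount_body in the frame of nest between 0.007 and 0.013 m and angle between each of mount_body, spacer, top_disc's own z axis and vertical below 0.05 rad and (angle between the x axis of mount_body and the x axis of nest, either way round below 0.08 rad or angle between the x axis of mount_body and the y axis of nest, either way round below 0.08 rad) and z of spacer in the frame of nest between 0.057 and 0.063 m and (angle between the x axis of spacer and the x axis of nest, either way round below 0.08 rad or angle between the x axis of spacer and the y axis of nest, either way round below 0.08 rad) and z of top_disc in the frame of nest between 0.069 and 0.075 m), for 0.2 s.
At the end, for the whole second after the job is handed in: Body, spacer and disc are stacked in the pocket in that order: each centre within 7 mm of the pocket's axis, each underside within 3 mm of its home height (10, 60 and 72 mm above the bench), tilted under 0.05 rad, body and spacer square to the nest within 0.08 rad, all at rest (under 20 mm/s) (all of step 3 and linear speed of each of mount_body, spacer, top_disc below 0.02 m/s); the robot touches nothing.
It fails at once if the black oil bottle is shifted by more than 30 mm (distance of oil_bottle from where it was at the start of the episode above 0.03 m).
It fails at once if the grease tin is shifted by more than 30 mm (distance of grease_tin from where it was at the start of the episode above 0.03 m).
It fails at once if the wrench is shifted by more than 30 mm (distance of wrench from where it was at the start of the episode above 0.03 m).
It also fails if it takes over 58 s, if anything falls off the work surface, if the arm or the gripper's body presses on something with over 40 N, if the wrist force passes 120 N, or if a joint passes its speed limit or range.

## Working session

There is one attempt and no reset: what is moved stays moved. The work goes in short steps, Python scripts to look and compute and a tool call to move; the robot and the scene stay as the last step left them, time stands still between calls to the robot, and variables do not carry over. Pictures are saved under pics/ and viewed, at most 10 in all, crops included, and the job is handed in when it is done.

Besides the shell and the picture viewer there is one more tool, called after "Emit:" as a command line: name --argument value ..., lists and objects as JSON in quotes. play_rows: Moves the arm, as the interface text tells. Its arguments: {"type":"object","properties":{"increments":{"type":"string"},"force":{"type":"number"}},"required":["increments"]}

```bash
mkdir -p pics; cat > h.py <<'E'
import numpy as np, cv2
from plant import robot
def cam(n):
    c=robot.calibration(n); f=192/np.tan(np.radians(c["vertical_fov"])/2)
    K=np.array([[f,0,c["cx"]],[0,f,c["cy"]],[0,0,1.]])
    return K,np.array(c["D"],float),np.array(c["rvec"],float),np.array(c["tvec"],float)
def px(n,P):
    K,D,r,t=cam(n); return cv2.projectPoints(np.array(P,float).reshape(-1,1,3),r,t,K,D)[0].reshape(-1,2)
def ray(n,uv,z):
    K,D,r,t=cam(n); R=cv2.Rodrigues(r)[0]
    p=cv2.undistortPoints(np.array(uv,float).reshape(-1,1,2),K,D).reshape(-1,2)
    d=np.c_[p,np.ones(len(p))]@R; o=-R.T@t
    return o+d*((z-o[2])/d[:,2])[:,None]
E
python3 - <<'E'
from h import *
a=robot.read_camera("scene");b=robot.read_camera("top")
cv2.imwrite("pics/s0.png",a);cv2.imwrite("pics/t0.png",b)
for c in ("scene","top"):
  for q in ("pocket","mouth","deck_left","deck_right","mount_body","spacer","top_disc","oil_bottle","grease_tin","wrench"):
    for d in robot.landmark_of(c,q): print(c,q,np.round(d["centre"],3),round(d["conf"],2),np.round(px(c,d["centre"])[0]))
print(robot.read_state())
E
```

```text
scene pocket [0.631 0.03  0.011] 0.59 [263. 209.]
scene mouth [0.578 0.03  0.006] 0.72 [265. 200.]
scene mouth [0.631 0.08  0.084] 0.33 [279. 193.]
scene deck_left [0.465 0.044 0.012] 0.17 [274. 178.]
scene deck_right [ 0.63  -0.022  0.084] 0.95 [247. 189.]
scene mount_body [ 0.366 -0.184 -0.002] 0.95 [216. 158.]
scene mount_body [ 0.836  0.061 -0.005] 0.85 [262. 262.]
scene mount_body [0.467 0.041 0.014] 0.76 [273. 178.]
scene spacer [ 0.624 -0.095  0.087] 0.73 [224. 185.]
scene top_disc [0.64  0.15  0.087] 0.86 [302. 197.]
scene top_disc [0.792 0.258 0.001] 0.77 [332. 257.]
scene grease_tin [ 0.6   -0.428 -0.002] 0.98 [130. 190.]
scene wrench [ 0.331  0.297 -0.001] 0.5 [349. 166.]
top pocket [0.633 0.028 0.009] 0.59 [244. 179.]
top mouth [0.575 0.032 0.009] 0.56 [242. 200.]
top mouth [0.578 0.423 0.   ] 0.26 [100. 199.]
top deck_left [0.63  0.08  0.085] 0.66 [223. 177.]
top deck_right [ 0.626 -0.022  0.089] 0.66 [263. 178.]
top mount_body [0.46  0.04  0.008] 0.89 [239. 241.]
top mount_body [ 0.837  0.056 -0.002] 0.8 [234. 109.]
top mount_body [ 0.367 -0.19  -0.003] 0.66 [322. 274.]
[... 286 characters left out ...]
 -0.002] 0.85 [144. 290.]
{'t': 1.1, 'q': array([-1.24840685e+00,  1.30409571e-01,  1.48817155e+00,  1.56102240e-05,
        1.52295737e+00, -8.53992418e-02]), 'dq': array([ 0.00177815, -0.00035399, -0.0014793 , -0.0001959 ,  0.00026442,
       -0.00058245]), 'joint_torque': array([ 1.14437753e-03, -5.59774733e+01, -4.92059970e+01,  7.67251058e-02,
        2.26310478e-02, -6.77049712e-06]), 'tool_pos': array([ 0.23798508, -0.55082013,  0.21864514]), 'orientation': array([3.07646537e+00, 6.36112302e-01, 3.43781886e-05]), 'force': array([-0.06223064, -0.16340627, -0.09345294]), 'wrist_torque': array([-0.03525334, -0.05780983,  0.0086958 ]), 'gripper_force': 0.0, 'opening': 0.09277133532953995}
```

View pics/s0.png

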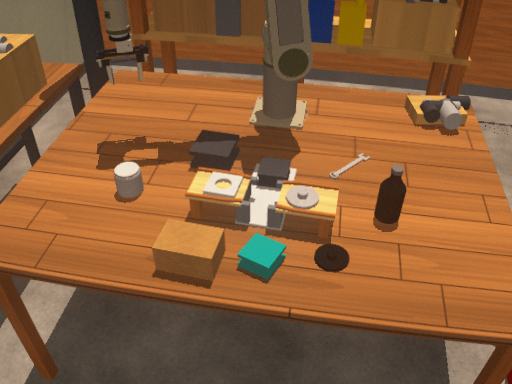

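View pics/t0.png

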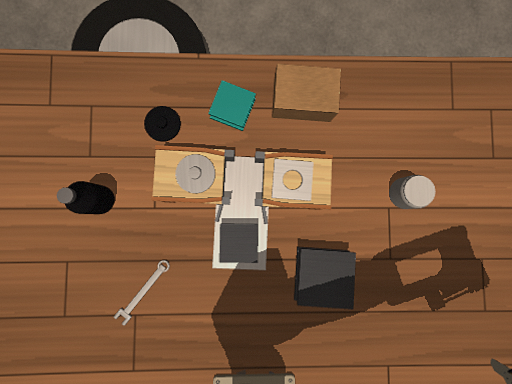

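```bash
cat >> h.py <<'E'
def nest(P,o,yaw):
    c,s=np.cos(yaw),np.sin(yaw); P=np.array(P,float)/1000
    return np.c_[o[0]+c*P[:,0]-s*P[:,1],o[1]+s*P[:,0]+c*P[:,1],P[:,2]]
E
python3 - <<'E'
from h import *
im=cv2.imread("pics/t0.png")
for q,z in (("mount_body",.06),("spacer",.097),("top_disc",.095)):
  for d in robot.regions_of("top",q):
    m=d["pixels"].astype(np.uint8); k=cv2.findContours(m,0,1)[0]; k=max(k,key=cv2.contourArea).reshape(-1,2)
    w=ray("top",k,z)[:,:2].astype(np.float32)*1000
    r=cv2.minAreaRect(w); print(q,round(d["conf"],2),np.round(k.mean(0)),np.round(r[0],1),np.round(r[1],1),round(r[2],2))
o=(0.630,0.029);yaw=0.0
x0,y0,S=148,138,4
c=cv2.resize(im[y0:y0+136,x0:x0+190],None,fx=S,fy=S,interpolation=cv2.INTER_CUBIC)
def pl(P,col):
    u=(px("top",nest(P,o,yaw))-[x0,y0]+.5)*S
    cv2.polylines(c,[np.int32(u)],True,col,1)
pl([[-242,-72.5,10],[-242,72.5,10],[-52,72.5,10],[-52,-72.5,10]],(0,0,255))
pl([[-52,-52,10],[-52,52,10],[52,52,10],[52,-52,10]],(0,255,0))
pl([[-60.5,52,85],[60.5,52,85],[60.5,227,85],[-60.5,227,85]],(255,0,0))
pl([[-60.5,-52,85],[60.5,-52,85],[60.5,-227,85],[-60.5,-227,85]],(255,0,0))
cv2.imwrite("pics/c1.png",c)
E
```

```text
mount_body 0.84 [325. 278.] [ 368.  -183.9] [155.9 155.4] 86.01
mount_body 0.74 [ 87. 198.] [578.6 434.5] [143.3  85.2] 89.74
mount_body 0.7 [239. 243.] [459.3  41. ] [101.3  98.5] 89.5
mount_body 0.68 [232. 106.] [825.9  60.5] [109.  112.2] 68.53
spacer 0.72 [293. 180.] [622.2 -97.4] [101. 101.] 85.37
top_disc 0.95 [195. 173.] [637.7 151.7] [ 97.8 101. ] 18.64
top_disc 0.8 [161. 123.] [766.5 238. ] [88.2 85.5] 0.7
```

View pics/c1.png

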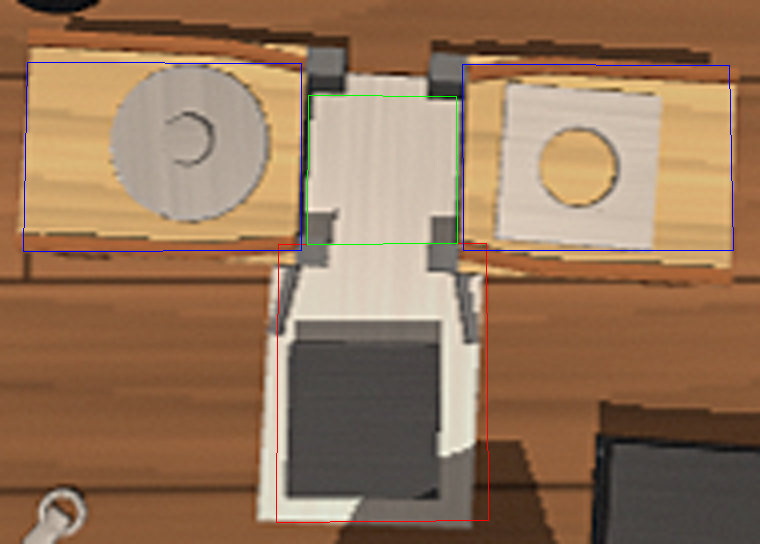

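```bash
python3 - <<'E'
from h import *
from scipy.optimize import least_squares
im=cv2.imread("pics/t0.png"); x0,y0,S=148,138,4
fc=np.array([[258,520],[471,527]])/S+[x0,y0]-.5
w=ray("top",fc,.01)[:,:2]; print(np.round(w*1000,1))
M=[[-242,72.5,10],[-242,-72.5,10],[0,0,10],[-52,0,10],[0,52,85],[0,-52,85]]
T=np.array([*w,[.632,.029],[.577,.031],[.630,.080],[.628,-.022]])
W=np.array([2,2,1,1,1,1])[:,None]
r=least_squares(lambda p:((nest(M,p[:2],p[2])[:,:2]-T)*W).ravel(),[.63,.03,0]);print(r.x,np.round(r.fun.reshape(-1,2)*1000,1))
o,yaw=r.x[:2],r.x[2]
c=cv2.resize(im[y0:y0+136,x0:x0+190],None,fx=S,fy=S,interpolation=cv2.INTER_CUBIC)
def pl(P,col):
    u=(px("top",nest(P,o,yaw))-[x0,y0]+.5)*S
    cv2.polylines(c,[np.int32(u)],True,col,1)
pl([[-242,-72.5,10],[-242,72.5,10],[-52,72.5,10],[-52,-72.5,10]],(0,0,255))
pl([[-52,-52,10],[-52,52,10],[52,52,10],[52,-52,10]],(0,255,0))
for s in(1,-1): pl([[-52,52*s,85],[52,52*s,85],[60.5,102*s,85],[60.5,227*s,85],[-60.5,227*s,85],[-60.5,102*s,85]],(255,0,0))
for s in(1,-1): pl([[-52,32.5*s,85],[-52,52*s,85],[-70,52*s,85],[-70,32.5*s,85]],(0,255,255))
cv2.imwrite("pics/c2.png",c)
E
```

```text
[[389.7 113.9]
 [383.6 -31.5]]
[ 0.62883396  0.02938367 -0.04786454] [[ 1.7 -1.1]
 [ 0.1  0.1]
 [-3.2  0.4]
 [-0.1  0.9]
 [ 1.3  1.3]
 [-1.7 -0.6]]
```

View pics/c2.png

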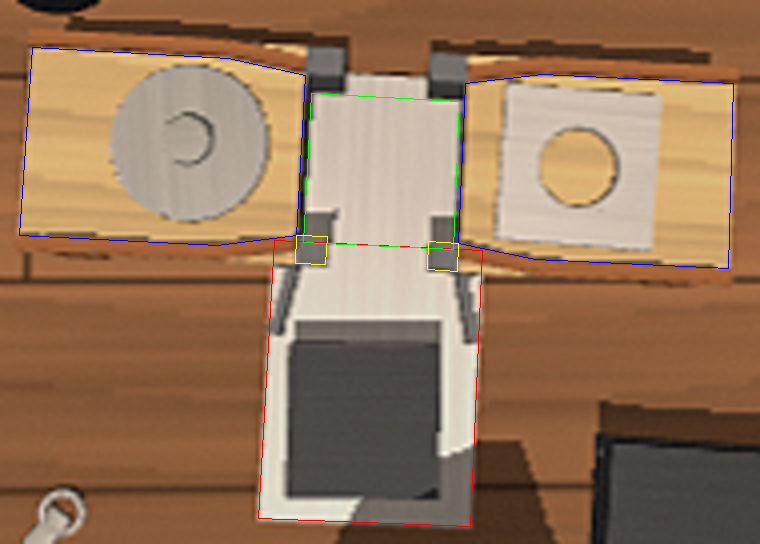

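Candidates (top image): the body is the small dark spool at (239,241), not the larger dark one at (325,277) or the turquoise one at (234,109). The disc is the steel one at (195,173), not the black one at (161,123). The spacer is at (293,180). The crop confirms all three, and the fitted nest overlay matches well, with origin (0.629, 0.029) and yaw -2.74°.

```bash
cat >> h.py <<'E'
from scipy.spatial.transform import Rotation as Ro
O=(.6288,.0294);YAW=-.0479
def inc(n,toolx):   # n: nest xyz mm targets ; toolx: wanted angle of tool x in nest, deg
    s=robot.read_state(); R=Ro.from_rotvec(s["orientation"]).as_matrix()
    a=np.degrees(np.arctan2(R[1,0],R[0,0])); w=np.degrees(YAW)+toolx
    y=(a-w+180)%360-180
    p=s["tool_pos"]; q=(p[:2]-O)*1000; c,d=np.cos(YAW),np.sin(YAW)
    print("t",round(s["t"],2),"nest tcp",np.round([c*q[0]+d*q[1],-d*q[0]+c*q[1],p[2]*1000],1),"ang",round(a-np.degrees(YAW),2),"F",np.round(s["force"],1),"open",round(s["opening"]*1000,1),"q6",round(s["q"][5],2))
    for P in n: print(P,"->",np.round(R.T@(nest([P],O,YAW)[0]-p)*1000,1),"yaw",round(y,2))
E
python3 -c "
from h import *
inc([(-258,4,210),(-258,4,30)],0)"
```

```text
t 1.25 nest tcp [-362.6 -598.3  218.6] ang 26.11 F [-0.4  0.2 -0. ] open 92.9 q6 -0.09
(-258, 4, 210) -> [ 359.  -494.8    8.6] yaw 26.11
(-258, 4, 30) -> [ 359.  -494.8  188.6] yaw 26.11
```

Emit:
play_rows --increments "359 -495 9 26.1 0.57;359 -495 9 26.1 0.57;359 -495 9 26.1 0.57;359 -495 9 26.1 0.57;359 -495 9 26.1 0.57;359 -495 9 26.1 0.57;359 -495 9 26.1 0.57;359 -495 9 26.1 0.57;359 -495 9 26.1 0.57;359 -495 9 26.1 0.57;359 -495 9 26.1 0.57;359 -495 9 26.1 0.57;359 -495 9 26.1 0.57;359 -495 9 26.1 0.57;359 -495 9 26.1 0.57;359 -495 9 26.1 0.57;359 -495 9 26.1 0.57" --force 20

```text
t: 2.95
tool_pos: [0.3712, 0.0448, 0.2097]
orientation: [3.14, -0.079, 0.0]
force: [-0.9, 0.5, -0.2]
opening: 0.0201
gripper_force: 0.0
```

```bash
python3 -c "
from h import *
inc([(-258,2,30),(-80,2,30),(-57,1,30)],0)"
```

```text
t 2.95 nest tcp [-258.     3.1  209.7] ang -0.13 F [-0.9  0.5 -0.2] open 20.1 q6 1.6
(-258, 2, 30) -> [ -0.    1.1 179.7] yaw -0.13
(-80, 2, 30) -> [178.    0.7 179.7] yaw -0.13
(-57, 1, 30) -> [201.    1.6 179.7] yaw -0.13
```

Emit:
play_rows --increments "0 1 45 0 0.57;0 1 90 0 0.57;0 1 135 0 0.57;0 1 165 0 0.57;0 1 180 0 0.57;0 1 180 0 0.57;15 1 180 0 0.57;25 1 180 0 0.57;33 1 180 0 0.57;41 1 180 0 0.57;49 1 180 0 0.57;57 1 180 0 0.57;65 1 180 0 0.57;73 1 180 0 0.57;81 1 180 0 0.57;89 1 180 0 0.57;97 1 180 0 0.57;105 1 180 0 0.57;113 1 180 0 0.57;121 1 180 0 0.57"

```text
t: 4.95
tool_pos: [0.4926, 0.0391, 0.0295]
orientation: [3.141, -0.075, -0.0]
force: [-2.5, -0.9, -0.7]
opening: 0.0197
gripper_force: 1.4
```

```bash
python3 -c "
from h import *
inc([(-100,1,30),(-57,1,30)],0)
im=robot.read_camera('top')
cv2.imwrite('pics/t2.png',cv2.resize(im[138:274,148:338],None,fx=4,fy=4,interpolation=2))
for c in ('top',):
  for d in robot.landmark_of(c,'mount_body'):print(d)"
```

```text
t 4.95 nest tcp [-136.5    3.2   29.5] ang 0.01 F [-2.5 -0.9 -0.7] open 19.7 q6 1.59
(-100, 1, 30) -> [36.5  2.2 -0.5] yaw 0.01
(-57, 1, 30) -> [79.5  2.2 -0.5] yaw 0.01
{'centre': [0.8366, 0.0558, 0.0006], 'conf': 0.82}
{'centre': [0.5545, 0.0345, 0.0078], 'conf': 0.79}
{'centre': [0.3683, -0.1883, -0.001], 'conf': 0.73}
```

View pics/t2.png

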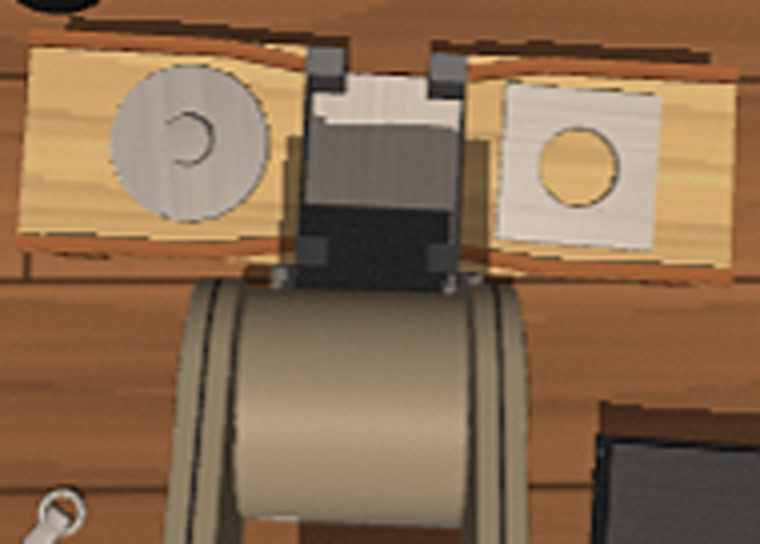

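The body has moved into the funnel and lies straight (dark top at crop (380,245)). I'll keep pushing.

Emit:
play_rows --increments "6 0.5 -0.5 0 0.57;12 1 -0.5 0 0.57;18 1.5 -0.5 0 0.57;24 2 -0.5 0 0.57;30 2.5 -0.5 0 0.57;36 3 -0.5 0 0.57;42 3 -0.5 0 0.57;48 3 -0.5 0 0.57;54 3 -0.5 0 0.57;60 3 -0.5 0 0.57;66 3 -0.5 0 0.57;71 3 -0.5 0 0.57;75 3 -0.5 0 0.57;75 3 -0.5 0 0.57"

```text
t: 6.45
tool_pos: [0.5678, 0.0326, 0.0305]
orientation: [3.141, -0.075, 0.002]
force: [0.1, -0.4, -0.5]
opening: 0.0199
gripper_force: 0.0
```

```bash
python3 -c "
from h import *
inc([(-57,0,30)],0)
robot.read_camera('top')
for c in ('top',):
  for d in robot.landmark_of(c,'mount_body'):print(d)"
```

```text
t 6.45 nest tcp [-61.    0.3  30.5] ang 0.01 F [ 0.1 -0.4 -0.5] open 19.9 q6 1.59
(-57, 0, 30) -> [4.  0.3 0.5] yaw 0.01
{'centre': [0.8378, 0.0555, -0.0022], 'conf': 0.68}
{'centre': [0.368, -0.1914, -0.0002], 'conf': 0.65}
```

Emit:
play_rows --increments "1 0 0 0 0.57;2 0 0 0 0.57;3 0 0 0 0.57;4 0 0 0 0.57;4 0 0 0 0.57"

```text
t: 7.05
tool_pos: [0.5708, 0.0325, 0.0301]
orientation: [-3.141, 0.075, 0.0]
force: [-3.3, 0.7, 0.9]
opening: 0.02
gripper_force: 1.4
```

Emit:
play_rows --increments "1 0 0 0 0.57;2 0 0 0 0.57;2 0 0 0 0.57"

```text
t: 7.35
tool_pos: [0.573, 0.0323, 0.0301]
orientation: [-3.141, 0.075, -0.0]
force: [-1.7, 0.9, 2.0]
opening: 0.02
gripper_force: 1.0
```

Emit:
play_rows --increments "1 0 0 0 0.57;2 0 0 0 0.57;2 0 0 0 0.57"

```text
t: 7.65
tool_pos: [0.5734, 0.0324, 0.0298]
orientation: [-3.141, 0.075, 0.005]
force: [-9.2, 0.7, 5.9]
opening: 0.0202
gripper_force: 4.7
```

Emit:
play_rows --increments "-15 0 0 0 0.57;-40 0 0 0 0.57;-75 0 0 0 0.57;-75 0 -40 0 0.57;-75 0 -90 0 0.57;-75 0 -130 0 0.2;-75 0 -130 0 0.2;-75 0 -130 0 0.2"

```text
t: 8.45
tool_pos: [0.5015, 0.0358, 0.1618]
orientation: [3.141, -0.075, 0.007]
force: [-0.7, -0.3, -0.3]
opening: 0.0363
gripper_force: 0.0
```

```bash
python3 - <<'E'
from h import *
im=robot.read_camera('top')
cv2.imwrite('pics/t3.png',cv2.resize(im[138:274,148:338],None,fx=4,fy=4,interpolation=2))
for d in robot.landmark_of('top','mount_body'): print(d)
for q,z in (("spacer",.097),("top_disc",.095)):
  d=robot.regions_of("top",q)[0]
  k=cv2.findContours(d["pixels"].astype(np.uint8),0,1)[0]; k=max(k,key=cv2.contourArea).reshape(-1,2)
  w=ray("top",k,z)[:,:2]-O; c,s=np.cos(YAW),np.sin(YAW)
  w=np.float32(np.c_[c*w[:,0]+s*w[:,1],-s*w[:,0]+c*w[:,1]]*1000)
  print(q,d["conf"],cv2.minAreaRect(w),cv2.minEnclosingCircle(w))
# boss & hole circles by landmarks
g=cv2.cvtColor(im,6)
for n,z,r in (("hole",.085,0),):
  m=((im[:,:,2].astype(int)-im[:,:,0])>60)[160:200,275:312].astype(np.uint8)
  k,l,st,ce=cv2.connectedComponentsWithStats(m); print([(st[i][4],ce[i]+[275,160]) for i in range(1,k) if st[i][4]>30])
inc([(-5,-175,150)],90)
inc([(-5,-175,150)],-90)
E
```

```text
{'centre': [0.3692, -0.1879, 0.0013], 'conf': 0.83}
{'centre': [0.635, 0.0269, 0.0072], 'conf': 0.79}
{'centre': [0.8383, 0.0573, -0.0001], 'conf': 0.7}
spacer 0.97 ((-0.3577079772949219, -126.83297729492188), (101.27143096923828, 101.11409759521484), 88.11573028564453) ((-0.9296054840087891, -125.43147277832031), 68.04603576660156)
top_disc 0.76 ((126.44721984863281, 212.3330841064453), (90.7634506225586, 90.60578918457031), 3.49456787109375) ((126.38650512695312, 213.2265167236328), 47.30406951904297)
[(np.int32(279), array([291.83154122, 179.40860215]))]
t 8.65 nest tcp [-130.1    0.2  158.2] ang 0.01 F [0.6 0.2 0.3] open 36.8 q6 1.59
(-5, -175, 150) -> [125.1 175.3   7.8] yaw -89.99
t 8.65 nest tcp [-130.1    0.2  158.2] ang 0.01 F [0.6 0.2 0.3] open 36.8 q6 1.59
(-5, -175, 150) -> [125.1 175.3   7.8] yaw 90.01
```

View pics/t3.png

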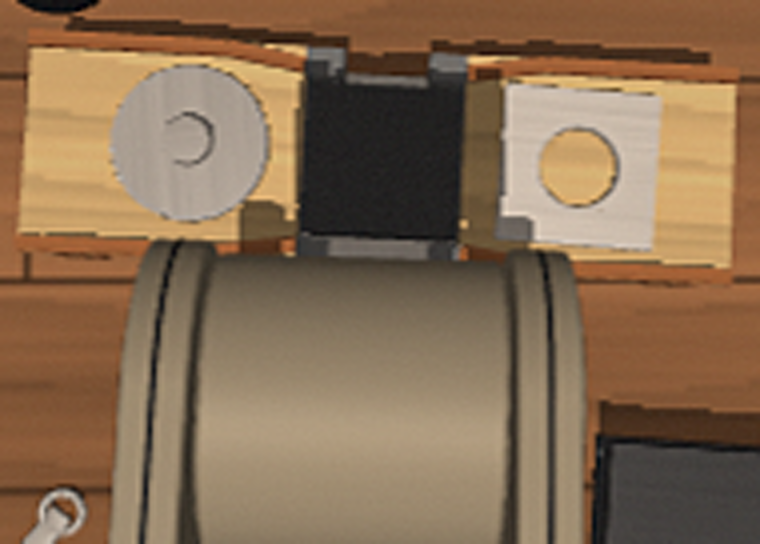

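The picture shows the body home: black top at crop (383,162), against the posts. Spacer and disc are untouched on their decks. Next I'll grip the spacer's rear ring, one finger in the hole and one behind.

Emit:
play_rows --increments "40 50 8 0 0.03;70 90 8 0 0.03;100 130 8 0 0.03;128.6 164.5 8 0 0.03;128.6 164.5 8 0 0.03;128.6 164.5 8 0 0.03;128.6 164.5 35 0 0.03;128.6 164.5 55 0 0.03;128.6 164.5 65 0 0.03;128.6 164.5 71 0 0.03;128.6 164.5 71 0 0.03;128.6 164.5 71 0 0.03" --force 30

```text
t: 9.85
tool_pos: [0.621, -0.1344, 0.0902]
orientation: [3.14, -0.074, 0.002]
force: [0.3, -0.3, -0.1]
opening: 0.0451
gripper_force: 0.0
```

```bash
python3 - <<'E'
from h import *
im=robot.read_camera('scene')
cv2.imwrite('pics/s4.png',cv2.resize(im[150:250,180:350],None,fx=4,fy=4,interpolation=2))
inc([(-1.5,-164.3,87)],0)
E
```

```text
t 9.9 nest tcp [   0.3 -164.2   90.5] ang 0.02 F [-0.4  0.8 -0.4] open 45.2 q6 1.32
(-1.5, -164.3, 87) -> [-1.8  0.1  3.5] yaw 0.02
```

View pics/s4.png

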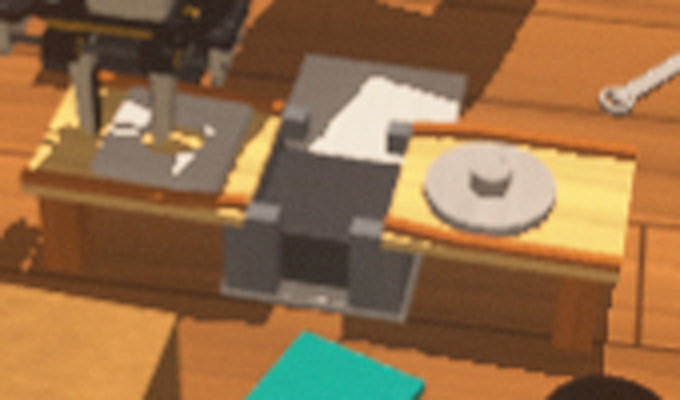

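Fingers straddle the ring: the inner one is in the hole at crop (163,140), the outer one behind the plate at (88,130). Closing now.

Emit:
play_rows --increments "-1 0 3 0 0.03;-1 0 3 0 0.2;-1 0 3 0 1;-1 0 3 0 1;-1 0 3 0 1;-1 0 3 0 1;-1 0 3 0 1" --force 30

```text
t: 10.6
tool_pos: [0.6196, -0.1346, 0.0863]
orientation: [3.141, -0.075, 0.0]
force: [-0.8, 0.4, 1.2]
opening: 0.0244
gripper_force: 31.9
```

```bash
python3 - <<'E'
from h import *
inc([(0,-100,89),(0,-36.5,89),(0,-36.5,88)],0)
im=robot.read_camera('top')
for d in robot.landmark_of('top','spacer'): print(d,(np.array(d["centre"])[:2]-O)@np.array([[np.cos(YAW),-np.sin(YAW)],[np.sin(YAW),np.cos(YAW)]])*1000)
E
```

```text
t 10.6 nest tcp [  -1.3 -164.3   86.3] ang 0.01 F [-0.8  0.4  1.2] open 24.4 q6 1.32
(0, -100, 89) -> [  1.3 -64.3  -2.7] yaw 0.01
(0, -36.5, 89) -> [   1.4 -127.8   -2.7] yaw 0.01
(0, -36.5, 88) -> [   1.4 -127.8   -1.7] yaw 0.01
{'centre': [0.6207, -0.0961, 0.0821], 'conf': 0.78} [  -2.08155794 -125.74389495]
```

Emit:
play_rows --increments "0 0 -1.5 0 1;1.5 -10 -1.5 0 1;1.5 -25 -1.5 0 1;1.5 -40 -1.5 0 1;1.5 -55 -1.5 0 1;1.5 -65 -1.5 0 1;1.5 -75 -1.5 0 1;1.5 -85 -1.5 0 1;1.5 -95 -1.5 0 1;1.5 -105 -1.5 0 1;1.5 -113 -1.5 0 1;1.5 -120 -1.5 0 1;1.5 -120 -1.5 0 1"

```text
t: 12.0
tool_pos: [0.6267, -0.0138, 0.0876]
orientation: [-3.141, 0.074, 0.0]
force: [-0.2, -0.4, -2.9]
opening: 0.0242
gripper_force: 31.9
```

```bash
python3 - <<'E'
from h import *
inc([(0,-37,88)],0)
im=robot.read_camera('scene')
cv2.imwrite('pics/s5.png',cv2.resize(im[150:250,180:350],None,fx=4,fy=4,interpolation=2))
E
```

```text
t 12.0 nest tcp [  0.  -43.3  87.6] ang 0.06 F [-0.2 -0.4 -2.9] open 24.2 q6 1.51
(0, -37, 88) -> [-0.  -6.3 -0.4] yaw 0.06
```

View pics/s5.png

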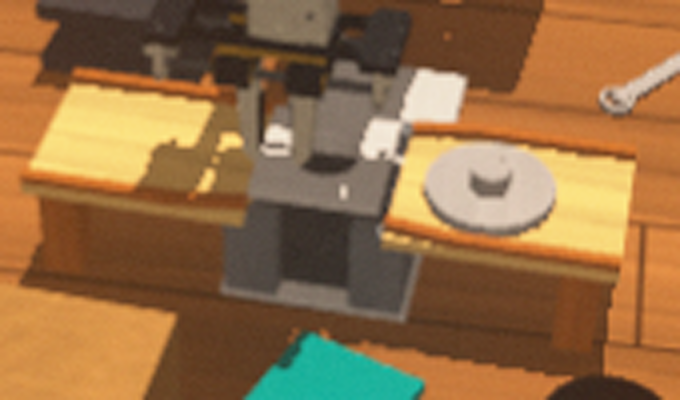

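Emit:
play_rows --increments "0 -3 0 0 1;0 -6 0 0 1;0 -6 0.8 0 1;0 -6 1.8 0 1;0 -6 1.8 0 1"

```text
t: 12.55
tool_pos: [0.6268, -0.0089, 0.0855]
orientation: [3.141, -0.075, -0.001]
force: [0.4, -0.2, -1.8]
opening: 0.0242
gripper_force: 31.9
```

Emit:
play_rows --increments "0 -1 -0.5 0 1;0 -1 -0.5 0 0.3;0 -1 -0.5 0 0.1;0 -1 -0.5 0 0.1;0 -1 -0.5 0 0.1;0 -1 -0.5 0 0.1"

```text
t: 13.15
tool_pos: [0.6272, -0.0078, 0.0865]
orientation: [3.141, -0.075, 0.0]
force: [-0.4, 0.4, -0.7]
opening: 0.0423
gripper_force: 0.0
```

```bash
python3 - <<'E'
from h import *
inc([(0,-37,160),(-130,0,160)],0)
im=robot.read_camera('scene')
cv2.imwrite('pics/s6.png',cv2.resize(im[150:250,180:350],None,fx=4,fy=4,interpolation=2))
E
```

```text
t 13.15 nest tcp [  0.1 -37.2  86.5] ang 0.01 F [-0.4  0.4 -0.7] open 42.3 q6 1.52
(0, -37, 160) -> [ -0.1  -0.2 -73.5] yaw 0.01
(-130, 0, 160) -> [-130.1  -37.3  -73.5] yaw 0.01
```

View pics/s6.png

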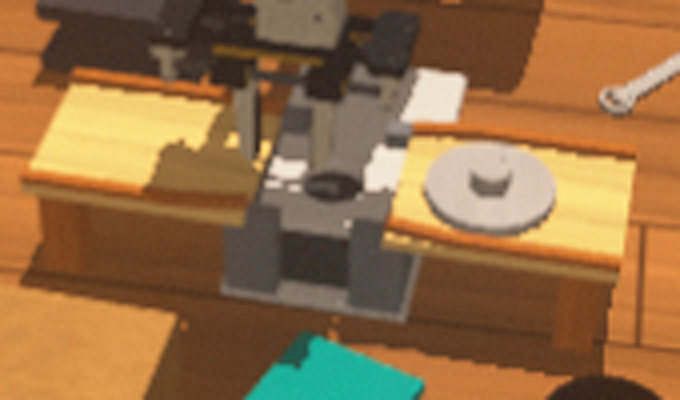

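The spacer dropped into the pocket. Its hole is at crop (332,187), and the tabs and posts stand proud around it. I'll lift away, then measure it and the disc.

Emit:
play_rows --increments "0 0 -30 0 0.1;0 0 -74 0 0.1;-40 -10 -74 0 0.1;-80 -22 -74 0 0.1;-130 -37 -74 0 0.1;-130 -37 -74 0 0.1;-130 -37 -74 0 0.1"

```text
t: 13.9
tool_pos: [0.4981, 0.0358, 0.1605]
orientation: [3.141, -0.074, 0.001]
force: [0.4, 1.4, -0.7]
opening: 0.0417
gripper_force: 0.0
```

```bash
python3 - <<'E'
from h import *
C=np.array([[np.cos(YAW),-np.sin(YAW)],[np.sin(YAW),np.cos(YAW)]])
for c in ('top','scene'):
  im=robot.read_camera(c)
  for q in ('spacer','top_disc','mount_body'):
    for d in robot.landmark_of(c,q): print(c,q,round(d['conf'],2),np.round((np.array(d["centre"])[:2]-O)@C*1000,1),round(d["centre"][2]*1000,1))
  for q,z in (("spacer",.072),("top_disc",.095)):
   for d in robot.regions_of(c,q):
    k=cv2.findContours(d["pixels"].astype(np.uint8),0,1)[0]; k=max(k,key=cv2.contourArea).reshape(-1,2)
    w=np.float32((ray(c,k,z)[:,:2]-O)@C*1000)
    r=cv2.minAreaRect(w); print(c,q,round(d["conf"],2),np.round(r[0],1),np.round(r[1],1),round(r[2],1),np.round(cv2.fitEllipse(w)[0],1))
  if c=='top': cv2.imwrite('pics/t7.png',im)
inc([(0,121,150)],0)
E
```

```text
top spacer 0.47 [ -11.7 -461.7] 0.1
top top_disc 0.91 [  5.8 123.8] 86.1
top top_disc 0.63 [149.1 237.4] 1.8
top mount_body 0.93 [-247.4 -231.1] -0.1
top mount_body 0.58 [204.8  38.6] -0.1
top mount_body 0.57 [ 3.1 -3.9] 9.4
top spacer 0.71 [-0.2 -1.5] [100.  101.8] 3.0 [-0.2 -0.2]
top spacer 0.55 [1.4 0.5] [466.8 147.1] 89.9 [2.4 2.9]
top top_disc 0.83 [126. 212.] [91.4 89.2] 29.5 [126.3 212.7]
top top_disc 0.64 [  1.8 122.2] [99.  96.4] 48.8 [  2.  121.6]
scene spacer 0.92 [ 4.7 -2.1] 59.4
scene top_disc 0.74 [  3.4 121.1] 84.9
scene top_disc 0.67 [150.3 235.3] 3.4
scene mount_body 0.7 [-250.  -225.5] -5.3
scene mount_body 0.66 [208.   41.4] -1.4
scene spacer 0.6 [12.1 -0.9] [ 99.3 105.5] 88.4 [ 7.5 -1.1]
scene spacer 0.17 [  18.8 -444. ] [201.4  87.3] 29.2 [  18.7 -443.4]
scene top_disc 0.95 [ 12.  121.4] [ 97.9 102.5] 12.8 [ 12.3 121. ]
scene top_disc 0.68 [240.4 232.4] [97.5 86.3] 4.1 [239.4 233.3]
t 14.5 nest tcp [-129.8   -0.3  160.2] ang 0.0 F [ 0.5 -0.5 -0.5] open 42.3 q6 1.59
(0, 121, 150) -> [ 129.8 -121.3   10.2] yaw 0.0
```

Emit:
play_rows --increments "40 -40 10 0 -0.3;80 -80 10 0 -0.3;115 -110 10 0 -0.3;132 -122 10 0 -0.3;132 -122 10 0 -0.3;132 -122 10 0 -0.3;132 -122 35 0 -0.3;132 -122 52 0 -0.3;132 -122 61 0 -0.3;132 -122 61 0 -0.3;132 -122 61 0 1;132 -122 61 0 1;132 -122 61 0 1;132 -122 61 0 1;132 -122 61 0 1" --force 10

```text
t: 16.0
tool_pos: [0.637, 0.151, 0.1]
orientation: [-3.141, 0.075, -0.002]
force: [0.4, -0.6, 2.4]
opening: 0.0293
gripper_force: 10.0
```

```bash
python3 -c "
from h import *
inc([(2,121,98)],90)"
```

```text
t 16.0 nest tcp [  2.4 121.9 100. ] ang 0.02 F [ 0.4 -0.6  2.4] open 29.3 q6 1.77
(2, 121, 98) -> [-0.4  0.9  2. ] yaw -89.98
```

Emit:
play_rows --increments "0 0 0 0 -0.3;0 0 0 0 -0.3;0 0 -20 0 -0.3;0 0 -25 -45 -0.3;0 0 -25 -90 -0.3;0 0 -25 -90 -0.3;0 0 -25 -90 -0.3;0 0 -25 -90 -0.3;0 0 -25 -90 -0.3;0 0 -25 -90 -0.3;0 0 -25 -90 -0.3;0 0 -25 -90 -0.3;0 0 -25 -90 -0.3;0 0 -25 -90 -0.3;0 0 -25 -90 -0.3;0 0 -25 -90 -0.3"

```text
t: 17.6
tool_pos: [0.6365, 0.151, 0.1242]
orientation: [-2.276, -2.165, 0.0]
force: [-0.7, -0.2, -0.1]
opening: 0.0606
gripper_force: 0.0
```

```bash
python3 -c "
from h import *
inc([(2.4,121.9,98)],90)"
```

```text
t 17.6 nest tcp [  1.9 121.8 124.2] ang 89.87 F [-0.7 -0.2 -0.1] open 60.6 q6 0.2
(2.4, 121.9, 98) -> [ 0.1  0.5 26.2] yaw -0.13
```

Emit:
play_rows --increments "0 0 15 0 -0.3;0 0 26 0 -0.3;0 0 26 0 -0.3;0 0 26 0 1;0 0 26 0 1;0 0 26 0 1;0 0 26 0 1;0 0 26 0 1" --force 35

```text
t: 18.4
tool_pos: [0.6368, 0.1509, 0.0984]
orientation: [2.274, 2.167, 0.001]
force: [1.3, 0.5, 0.1]
opening: 0.0289
gripper_force: 35.0
```

```bash
python3 -c "
from h import *
inc([(0,0,100),(0,0,87)],90)"
```

```text
t 18.4 nest tcp [  2.2 121.8  98.4] ang 90.0 F [1.3 0.5 0.1] open 28.9 q6 0.2
(0, 0, 100) -> [-121.8   -2.2   -1.6] yaw 0.0
(0, 0, 87) -> [-121.8   -2.2   11.4] yaw 0.0
```

Emit:
play_rows --increments "0 0 -2 0 1;-10 -2 -2 0 1;-25 -2 -2 0 1;-40 -2 -2 0 1;-55 -2 -2 0 1;-70 -2 -2 0 1;-85 -2 -2 0 1;-100 -2 -2 0 1;-112 -2 -2 0 1;-122 -2 -2 0 1;-122 -2 -2 0 1;-122 -2 -2 0 1"

```text
t: 19.6
tool_pos: [0.6288, 0.0293, 0.1004]
orientation: [-2.274, -2.167, -0.0]
force: [0.2, 0.2, -6.1]
opening: 0.0294
gripper_force: 35.0
```

```bash
python3 -c "
from h import *
inc([(0,0,100),(0,0,86)],90)"
```

```text
t 19.6 nest tcp [ 1.000e-01 -1.000e-01  1.004e+02] ang 89.99 F [ 0.2  0.2 -6.1] open 29.4 q6 0.01
(0, 0, 100) -> [ 0.1 -0.1  0.4] yaw -0.01
(0, 0, 86) -> [ 0.1 -0.1 14.4] yaw -0.01
```

Carried level (6 N). Now lowering it into the pocket.

Emit:
play_rows --increments "0 0 3 0 1;0 0 6 0 1;0 0 9 0 1;0 0 11 0 1;0 0 13 0 1;0 0 14 0 1;0 0 14 0 1"

```text
t: 20.3
tool_pos: [0.6287, 0.0292, 0.0861]
orientation: [-2.274, -2.168, 0.0]
force: [1.0, -0.4, -4.9]
opening: 0.0287
gripper_force: 35.0
```

Emit:
play_rows --increments "0 0 0.6 0 1;0 0 0.6 0 0;0 0 0.6 0 0;0 0 0.6 0 0;0 0 -30 0 0;0 0 -75 0 0;-50 -60 -75 0 0;-50 -100 -75 0 0;-50 -140 -75 0 0;-50 -180 -75 0 0;-50 -180 -75 0 0;-50 -180 -75 0 0;-50 -180 -75 0 0"

```text
t: 21.6
tool_pos: [0.4482, -0.0124, 0.1626]
orientation: [2.272, 2.166, 0.003]
force: [-0.4, -0.6, -0.8]
opening: 0.0466
gripper_force: 0.0
```

```bash
python3 - <<'E'
from h import *
C=np.array([[np.cos(YAW),-np.sin(YAW)],[np.sin(YAW),np.cos(YAW)]])
I=[]
for c in ('top','scene'):
  im=robot.read_camera(c)
  for q in ('spacer','top_disc','mount_body'):
    for d in robot.landmark_of(c,q):
      p=np.array(d["centre"]); n=(p[:2]-O)@C*1000
      if abs(n).max()<60: print(c,q,round(d['conf'],2),np.round(n,1),round(p[2]*1000,1))
  I.append(cv2.resize(im[150:250,190:290] if c=='top' else im[160:260,215:315],None,fx=4,fy=4,interpolation=2))
  if c=='top':
   for d in robot.regions_of(c,'top_disc'):
    k=cv2.findContours(d["pixels"].astype(np.uint8),0,1)[0]; k=max(k,key=cv2.contourArea).reshape(-1,2)
    w=np.float32((ray(c,k,.082)[:,:2]-O)@C*1000); print(np.round(cv2.fitEllipse(w),1) if 0 else cv2.fitEllipse(w))
cv2.imwrite('pics/f.png',np.hstack(I))
inc([],0)
E
```

```text
top spacer 0.46 [-0.8 53.6] 84.8
top top_disc 0.73 [2.1 1.1] 72.5
((-0.9515892267227173, -1.167425513267517), (96.8965072631836, 99.6329345703125), 91.52629852294922)
((130.0346221923828, 216.91041564941406), (90.36295318603516, 93.12516784667969), 130.9476318359375)
((-15.021147727966309, -444.1296691894531), (86.83721923828125, 124.48070526123047), 14.30760383605957)
scene spacer 0.62 [-0.2 -4. ] 64.3
scene spacer 0.33 [ -1.4 -50.7] 85.8
t 22.05 nest tcp [-179.8  -50.2  161.1] ang 90.02 F [-0.1 -0.7 -0.3] open 46.5 q6 -0.09
```

View pics/f.png

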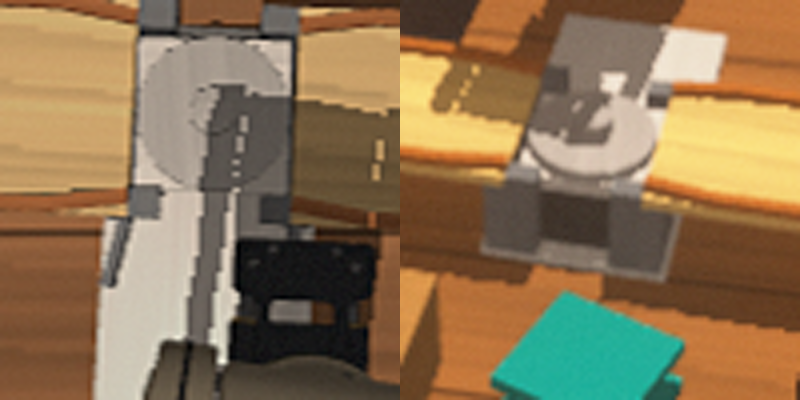

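The disc lies centred and flat on the spacer: boss at (215,108) in the left crop, at z 72.5 mm, within about 2 mm of the axis. The arm is clear.

```bash
python3 -c "
from plant import robot
print(robot.close_job())"
```

```text
the job is handed in; nothing more can be done
None
```

The mount body, spacer and top disc are stacked in order in the nest pocket, the gripper has let go and is clear, and I handed the job in at about 22 s; no verdict came back.

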